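# Fit the new filter cartridge in the water dispenser

### The job

Fit the new filter cartridge (blue cap) in the open filter bay of the water dispenser: push its stem straight down into the push-fit socket, past the seal, until it is fully home and stands straight, firmly but without forcing it, and let go of it. Then slide the orange retaining clip all the way in to lock the cartridge. Leave the spent cartridge in the caddy and the paper cup under the spout alone.

Things in the scene. Friction and masses are not known exactly. Their poses are not given: they have to be found in the camera images.
- dispenser: White water dispenser, fixed, 238 (x) x 200 (y) x 166 mm; origin: centre of its underside, front faces -x. Rear (x over 49 mm): clear tank, 166 high. Left front: drip tray under a spout head (x 4 to 60, y 34 to 80, z 107 to 163 mm). Right front: filter bay, a deck 62 mm high (x -119 to 49, y -100 to 10) carrying the socket on a black plate.
- bay_centre (a point): Nominal socket mouth: x -11, y -45, z 75 mm in the dispenser's frame, same axes. The socket is clamped in slots: its real place, unmeasured, is up to 6 mm off in x and in y and 4 mm in z; it does not yield. A 45 degree funnel narrows from 15 mm radius at the mouth to 8.5 mm at 6.5 mm depth; a stem landing off-centre on it is pushed sideways towards the true centre.
- bay_floor (a point): Nominal centre of the socket's hard floor, 37 mm below the mouth, unmeasured offset as at the mouth. The bore down to it has 8.5 mm radius. Four sprung seal lips stand 20 mm below the mouth: to pass them takes 5 to 12 N, after that the stem slides with 3 to 6 N and is held by friction. Then the floor: 18 N shows it; over 25 N is forcing it.
- valve (a joint): Blue spring shut-off pin in the socket's floor (about 0.5 N): m pressed down; 0 untouched, 0.005 when the stem stands on the floor, fully home.
- clip (a joint): Orange U-shaped clip on the socket, slides along the dispenser's +x (away from the robot): 0 open, 0.027 fully in, at its stop; starts at 0 to 0.003; friction 2.5 N, stays where left. Its fork passes over the cartridge's flange with 1.6 mm to spare, so only if the cartridge is fully home. Its guide block, 27 to 66 mm in front (-x) of the socket, stands 17 mm above the mouth.
- tab_open (a point): Nominal top centre of the clip's upright orange tab with the clip at 0: 85 mm in front (-x) of and 40 mm above bay_centre (58 mm in front when fully in), shifted by the same unmeasured offset. The tab is 14 mm in x, 24 mm in y, 25 mm high; it can be pushed or pinched. Fixed point: it does not move with the clip.
- caddy: Grey-blue block, fixed, 170 (x) x 74 (y) x 46 mm high, with two wells at x -50 and +50 mm (18.5 mm wide), one cartridge standing in each; origin at the centre of its underside, z up.
- new_cartridge: New cartridge, white, blue cap and flange, 108 mm long, 0.10 to 0.16 kg, loose, upright in a caddy well; origin: centre of the nose (stem's lower end), z up along it. From the nose: cone of 4.5 to 8 mm radius to 6 mm, stem r 8 to 40 mm, flange r 17 to 46 mm, neck r 9 to 56 mm, body to grasp r 17.5 to 108 mm. In the caddy the nose is 6 mm above the table.
- spent_cartridge: Spent cartridge of the same shape and size, tan with a grey cap, loose, in the other well; stays there.
- paper_cup: White paper cup, 85 mm high, 72 mm wide, loose on the drip tray under the spout; origin at the centre of its underside.
- bag_front (a point): Front left foot, on the table, of a tall white paper bag, fixed, 0.42 m high without its handles: from here it stretches back to x 0.88 m, its left face slanting to y 0.03 m at x 0.83, its right side at y -0.25 m. The arm starts to the right of it and must go round in front of it or above it.
Things that resemble listed ones, but are neither listed nor needed, are in the scene too. What is shaped like the new_cartridge but red is not meant.

How it is judged:
By the outcome, as a careful person would: the job done as asked, in the order asked, and still so for the second after the job is handed in, with the robot touching nothing.
It also fails if it takes over 64 s, if anything falls off the work surface, if the arm or the gripper's body presses on something with over 40 N, if the wrist force passes 120 N, or if a joint passes its speed limit or range.

### The arm

A 6-joint arm with a two-finger parallel gripper is mounted at the origin on a cart in front of the work surface, level with it; the furniture and walls round the work are solid. World frame = base frame: x ahead of the robot, y to its left, z up, the work surface at z = 0. Lengths are in m, angles in rad, forces in N, time in s.
With the tool pointing down it reaches from about 0.35 to 0.725 m from the base axis. Payload 6 kg.
Tool frame: the origin (TCP) lies at the centre of the arm's flange, where the gripper is bolted on; the fingertips stand 173 mm ahead of it and the grasp point (between the pads) lies 155 mm ahead of it (env.pinch_z is the distance from the TCP to the grasp point, in m); z points along the fingers, y is the line along which they close (so a half turn about z gives the same grasp; the last joint's range is limited). The gripper opens to 85 mm and grips with 20 to 120 N. Pads are 22 mm wide; open, the fingers measure 114 mm over their backs; the gripper's body (76 mm by 85 mm) begins 54 mm behind the grasp point. The pads swing forward as they close: fully open they stand 13 mm farther back than shut.
Start: joints at [1.614, 0.04, 0.085, 0, -1.615, -0.334], TCP at [0.172, 0.575, 0.405] pointing down, gripper open.
Joint ranges: [-2.56, 2.56], [-1.29, 2.01], [-1.08, 1.49], [-3.29, 1.98], [-2.81, -0.18], [-2.99, 2.99]. Speed limits (rad/s): [2.57, 2.57, 3.01, 3.14, 3.14, 3.14].

### API

Orientations are given as a unit quaternion [x, y, z, w].
In Python, from station import env, fingers, viewer gives the robot as it stands. Calls block until the motion is done:
- env.move_pose(position, orientation): joint-space move of the TCP to a pose.
- env.move_l(position, ori=None, feed=0.15, guard=None): straight line of the TCP; ori=None keeps the orientation; feed is the mean speed in m/s. With guard (N) it stops when the force on the tool has changed by that much, and returns True; else False.
- env.move_joints(angles): joint-space move.
- fingers.grip(opening, newtons=None): finger opening in m; newtons is the grip in N (None keeps the last); returns when the fingers have stopped.
- env.wait(seconds).
- env.solve_ik(position, orientation): joint angles nearest the present ones, or None.
- viewer.snapshot(name): name is "side" or "top"; returns the picture (400x640x3 uint8, red, green, blue); there is no depth.
- viewer.camera_params(name): a dict with "intrinsics" (3x3 intrinsics, pixels), "xyz" and "rotation" of the camera in the world. Camera axes: x right, y down, z forward; pixel columns grow to the right and rows downward; lengths in m; the calibration is good to about 2 mm. A picture is of the moment at which its call begins. camera_params takes no time and is no camera call.
A pose or a line that the arm cannot do raises env.IKError and nothing moves.
- env.job_done(): hands the job in; it is judged then, once.
Readings, each from a call of its own:
- env.read_t(): time.
- env.read_joint_positions(): joint angles.
- env.read_dq(): joint speeds.
- env.read_effort(): joint torques, N m.
- env.read_position(): TCP position.
- env.read_eef_rot(): TCP orientation.
- env.read_ft_force(): force on the tool from outside, world axes, zero at the start.
- env.read_moment(): the same for the moment, N m.
- env.read_gripper_width(): finger opening in m.
- env.read_finger_force(): force on a finger pad.
Only numpy, scipy, OpenCV 4.12 (cv2) and the standard library are available. Lean on these libraries where they do the work, as an engineer would, in place of code of your own. Each camera call takes 0.05 s, during which the arm holds its last target. There are 200 camera calls.

## Working session

There is one attempt and no reset: what is moved stays moved. The work goes in short steps, each a Python script; the robot and the scene stay as the last script left them, time stands still between calls to the robot, and variables do not carry over. Pictures are saved under pics/ and viewed, at most 10 in all, crops included, and the job is handed in when it is done.

```bash
mkdir -p pics; ls
python3 - <<'E'
from station import env,fingers,viewer
import cv2,numpy as np
for n in("side","top"):
    p=viewer.snapshot(n); cv2.imwrite(f"pics/{n}0.png",p[:,:,::-1])
    c=viewer.camera_params(n); print(n,c)
print(env.read_t(),env.read_position(),env.read_eef_rot(),env.pinch_z)
E
```

```text
pics
side {'intrinsics': array([[446.35848113,   0.        , 315.66229566],
       [  0.        , 446.35848113, 200.43723042],
       [  0.        ,   0.        ,   1.        ]]), 'xyz': array([ 0.06111899, -0.75925555,  0.71599112]), 'rotation': array([ 0.85097711, -0.19663517,  0.1207019 , -0.47180889])}
top {'intrinsics': array([[364.68927945,   0.        , 322.12315116],
       [  0.        , 364.68927945, 195.97611652],
       [  0.        ,   0.        ,   1.        ]]), 'xyz': array([0.3427057 , 0.1340502 , 0.92561071]), 'rotation': array([-0.65351173,  0.74941683, -0.08049879,  0.06940299])}
0.1 [0.17190688 0.57482313 0.4037483 ] [ 9.89450997e-01 -1.44865669e-01 -6.93008425e-05  8.11447987e-04] 0.1547
```

View pics/side0.png

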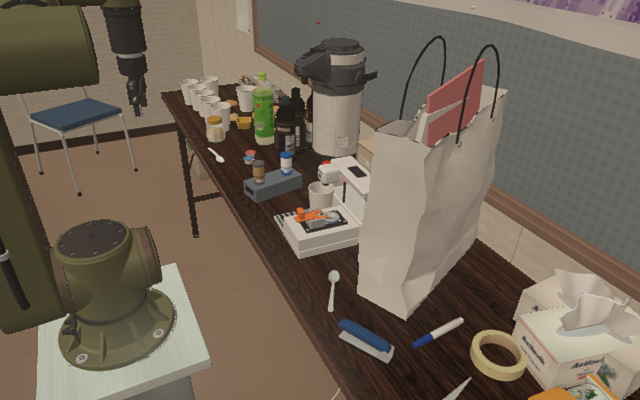

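View pics/top0.png

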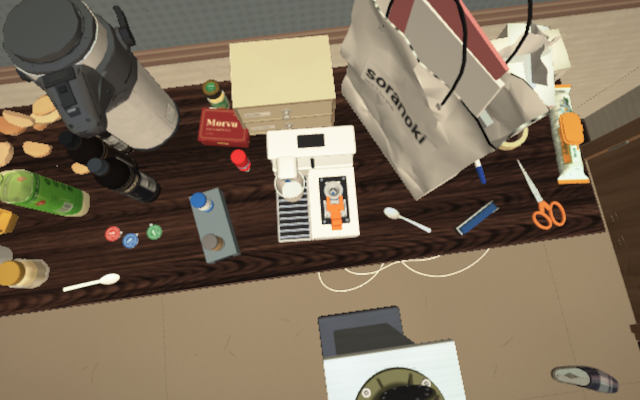

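The side view shows the caddy at about (273,185) and the bay at about (322,220). In the top view the blue cap is at (202,202), the grey cap at (212,242), the dispenser spans (268-358, 128-240) and the clip is at (335,210). I'll zoom in and take the colour masks.

```bash
cat > h.py <<'E'
import numpy as np,cv2
from scipy.spatial.transform import Rotation as R
from station import env,fingers,viewer
C={n:viewer.camera_params(n) for n in("side","top")}
def ray(n,uv):
    c=C[n]; d=R.from_quat(c["rotation"]).as_matrix()@np.linalg.inv(c["intrinsics"])@[uv[0],uv[1],1]
    return np.array(c["xyz"]),d/np.linalg.norm(d)
def onz(n,uv,z):
    o,d=ray(n,uv); return o+d*(z-o[2])/d[2]
def proj(n,p):
    c=C[n]; q=c["intrinsics"]@(R.from_quat(c["rotation"]).as_matrix().T@(np.array(p)-c["xyz"])); return q[:2]/q[2]
def tri(a,b):
    (o,d),(p,e)=ray("top",a),ray("side",b)
    s=np.linalg.lstsq(np.c_[d,-e],p-o,rcond=None)[0]; A,B=o+d*s[0],p+e*s[1]
    return (A+B)/2,np.linalg.norm(A-B)
def blobs(im,lo,hi,box,amin=15):
    m=cv2.inRange(cv2.cvtColor(im,cv2.COLOR_RGB2HSV),np.array(lo),np.array(hi)); k=np.zeros_like(m)
    x0,y0,x1,y1=box; k[y0:y1,x0:x1]=m[y0:y1,x0:x1]
    n,_,s,c=cv2.connectedComponentsWithStats(k)
    return [(s[i].tolist(),c[i].round(1).tolist()) for i in range(1,n) if s[i,4]>=amin]
E
python3 - <<'E'
from h import *
t=cv2.imread("pics/top0.png");s=cv2.imread("pics/side0.png")
cv2.imwrite("pics/tc.png",cv2.resize(t[120:265,180:370],None,fx=4.2,fy=4.1,interpolation=2))
cv2.imwrite("pics/sc.png",cv2.resize(s[140:260,235:385],None,fx=5,fy=5,interpolation=2))
B={"top":(180,120,370,270),"side":(235,140,385,260)}
for n,i in(("top",t),("side",s)):
    i=i[:,:,::-1].copy()
    print(n,"blue",blobs(i,(100,150,60),(120,255,255),B[n]))
    print(n,"orange",blobs(i,(5,150,120),(20,255,255),B[n]))
    print(n,"caddy",blobs(i,(95,25,40),(120,100,160),B[n],100))
E
```

```text
top blue [([191, 193, 15, 14, 170], [197.8, 199.6])]
top orange [([200, 120, 45, 21, 114], [218.6, 136.1]), ([217, 142, 12, 3, 31], [222.8, 142.9]), ([326, 196, 18, 34, 343], [335.3, 212.7])]
top caddy []
side blue [([280, 152, 11, 6, 56], [285.2, 154.4])]
side orange [([294, 207, 33, 15, 233], [306.7, 214.9])]
side caddy []
```

View pics/tc.png

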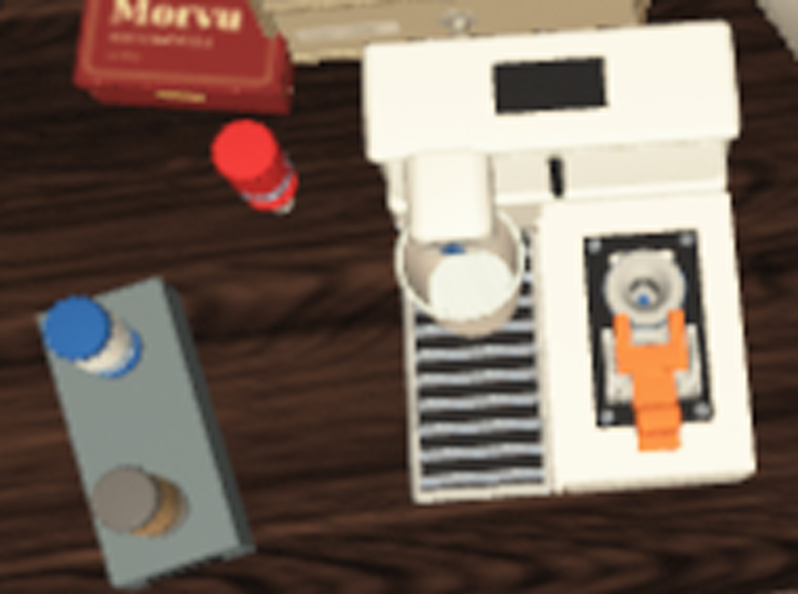

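View pics/sc.png

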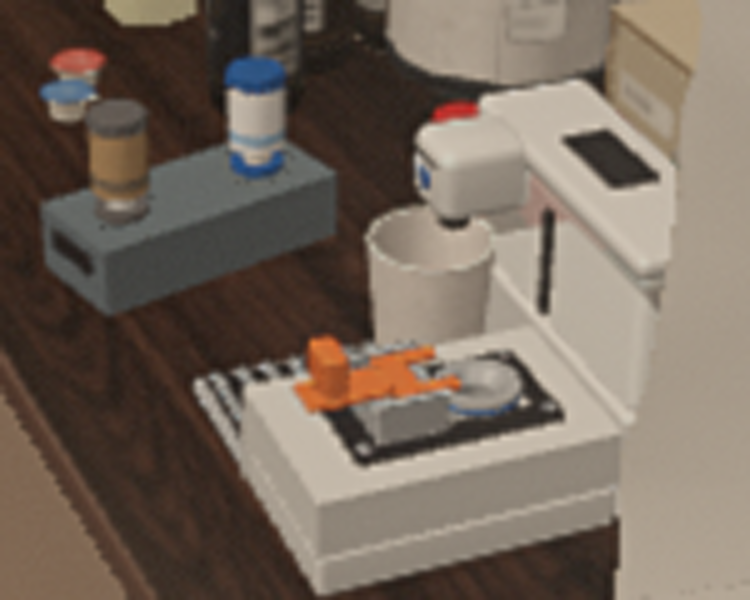

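The top crop shows the blue cap disc centred at crop (78,329), the grey one at (126,499) and the socket mouth at (645,285). The side crop shows the blue cap top at (256,71), the socket mouth at (487,384) and the orange tab top at (326,347). Both crops also show the red look-alike behind the caddy.

Run:
```python
from h import *
np.set_printoptions(precision=4,suppress=True)
T=lambda x,y:(x/4.2+180-.4,y/4.1+120-.4)
S=lambda x,y:(x/5+235-.4,y/5+140-.4)
print("new",onz("top",T(78,329),.114),tri(T(78,329),S(256,71)))
print("spent",onz("top",T(126,499),.114),tri(T(126,499),S(117,115)))
print("mouth",onz("top",T(645,285),.075),tri(T(645,285),S(487,384)))
print("tab",tri(T(659,410),S(326,347)))
c=[onz("top",T(*p),.046)[:2] for p in((38,318),(163,280),(250,548),(113,588))]
print("caddy",np.array(c),np.mean(c,0))
k=[onz("top",T(*p),.166)[:2] for p in((363,42),(735,22),(738,130),(370,157))]
print("tank",np.array(k))
d=[onz("top",T(*p),.062)[:2] for p in((556,494),(755,474),(728,192))]
print("deck",np.array(d))
for a,b in((c[0],c[3]),(c[1],c[2]),(k[0],k[3]),(k[1],k[2]),(d[2],d[1])): v=a-b; print(np.degrees(np.arctan2(v[1],v[0])))
v=k[0]-k[1];print(np.degrees(np.arctan2(-v[0],v[1])))
print("sidedeck",[onz("side",S(*p),.062) for p in((320,500),(617,430),(243,400))])
```

```text
new [0.5458 0.3893 0.114 ] (array([0.5469, 0.389 , 0.1138]), np.float64(0.0021433464112949174))
spent [0.4485 0.3703 0.114 ] (array([0.4495, 0.3704, 0.1127]), np.float64(0.0016922049886933283))
mouth [0.5379 0.0795 0.075 ] (array([0.5409, 0.0784, 0.0718]), np.float64(0.004721514106253569))
tab (array([0.4564, 0.0853, 0.1147]), np.float64(0.003738655668232572))
caddy [[0.5728 0.4335]
 [0.5863 0.359 ]
 [0.4194 0.3223]
 [0.4071 0.401 ]] [0.4964 0.379 ]
tank [[0.6709 0.2136]
 [0.6556 0.0172]
 [0.5946 0.0252]
 [0.6056 0.2168]]
deck [[0.4253 0.1458]
 [0.4214 0.0332]
 [0.5911 0.0222]]
11.075643341354509
12.388778156809861
-2.7826488408779646
-7.452494001564012
-3.7158776180846105
-4.437082915071756
sidedeck [array([0.4283, 0.0359, 0.062 ]), array([0.5911, 0.0255, 0.062 ]), array([0.4284, 0.1315, 0.062 ])]
```

```bash
cat >> h.py <<'E'
def down(yaw): return (R.from_euler("z",yaw,degrees=True)*R.from_euler("x",180,degrees=True)).as_quat()
def show(*a): print(*[np.round(x,4) for x in a],"t",round(env.read_t(),2))
PZ=env.pinch_z
E
python3 - <<'E'
from h import *
print("bottle",onz("top",(155,190),0),onz("side",(285,152),0),"bag",onz("top",(418,197),0),onz("side",(400,308),0),onz("side",(361,290),0))
q=down(11.7); best=None
print(env.solve_ik([.547,.389,.245],q), env.solve_ik([.547,.389,.245],down(-168.3)), env.solve_ik([.539,.079,.30],down(-4)),env.solve_ik([.539,.079,.30],down(176)))
fingers.grip(.06,70)
env.move_pose([.45,.36,.40],q)
show(env.read_position(),env.read_ft_force())
for n in("top","side"): cv2.imwrite(f"pics/{n}1.png",viewer.snapshot(n)[:,:,::-1])
E
```

```text
bottle [0.61580994 0.53476027 0.        ] [0.64341342 0.62116415 0.        ] bag [ 0.5043217  -0.14052153  0.        ] [ 0.56016231 -0.21183516  0.        ] [ 0.51223438 -0.12588922  0.        ]
[ 9.15275458e-01  2.63071263e-01  4.06362058e-02  4.44089210e-16
 -1.34836127e+00  8.59724391e-01] [ 9.15275458e-01  2.63071263e-01  4.06362058e-02 -4.44089210e-16
 -1.34836127e+00 -2.28186826e+00] [ 5.14560747e-01 -9.43680776e-02 -2.37439462e-01  4.44089210e-16
 -1.42772494e+00  9.86422410e-01] [ 5.14560747e-01 -9.43680776e-02 -2.37439462e-01 -4.44089210e-16
 -1.42772494e+00 -2.15517024e+00]
[0.4496 0.3605 0.3999] [-0.1782  0.5715 -0.1689] t 1.8
```

Run:
```python
from h import *
x,y=.5465,.3891
env.move_l([x,y,.40],feed=.2)
print(env.move_l([x,y,.006+.084+PZ],feed=.12,guard=6))
show(env.read_position(),env.read_ft_force())
fingers.grip(.0,70)
show([env.read_gripper_width(),env.read_finger_force()],env.read_ft_force())
print(env.move_l([x,y,.36],feed=.12))
show([env.read_gripper_width()],env.read_position(),env.read_ft_force())
a=[viewer.snapshot(n)[:,:,::-1] for n in("top","side")]
b=np.hstack([cv2.resize(a[0][100:280,120:300],None,fx=2.2,fy=3,interpolation=2)[:, :],cv2.resize(a[1][60:240,200:380],None,fx=2.2,fy=3,interpolation=2)])
cv2.imwrite("pics/g.png",b); print(b.shape)
```

```text
False
[0.5467 0.3893 0.2458] [-0.0908  0.0646  0.7283] t 3.99
[3.36000e-02 6.92456e+01] [-0.5671  1.7629  2.646 ] t 4.34
False
[0.0336] [0.5464 0.389  0.3586] [ 0.2242 -0.706  -0.8932] t 5.45
(540, 792, 3)
```

View pics/g.png

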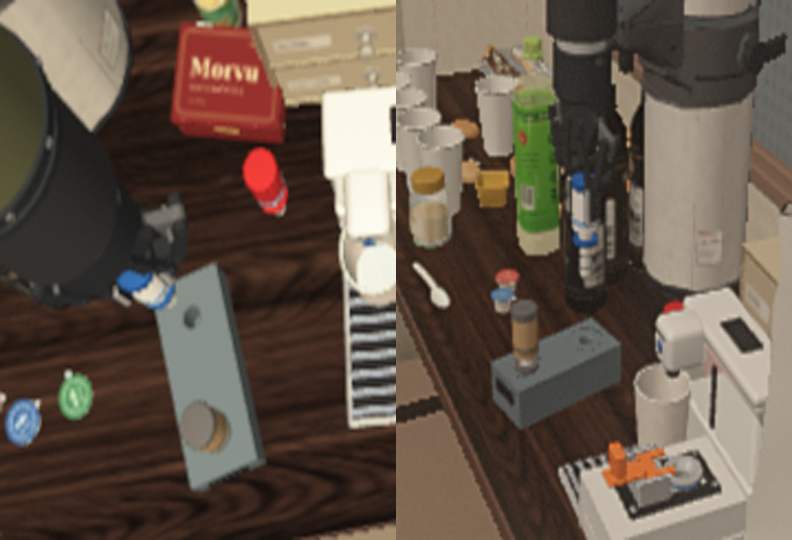

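The grasp holds: the cartridge hangs upright in the gripper, the far well is empty, and the spent one is still in place. Next I carry it over the bay and feel for the funnel.

```bash
cat >> h.py <<'E'
NZ=PZ+.084   # tcp above nose
QB=down(-4)
E
python3 - <<'E'
from h import *
env.move_l([.49,.36,.45],feed=.2)
env.move_pose([.539,.079,.45],QB)
x,y=.539,.079
env.move_l([x,y,.085+NZ],feed=.15)
env.wait(.3); f0=np.mean([env.read_ft_force() for _ in range(5)],0)
for i in range(5):
    g=env.move_l([x,y,.052+NZ],feed=.02,guard=4)
    f=env.read_ft_force()-f0; p=env.read_position()
    show(p,[p[2]-NZ],f,env.read_moment()); print(g)
    if not g: break
    env.wait(.2); show(env.read_ft_force()-f0)
    l=f[:2]; n=np.linalg.norm(l)
    env.move_l([p[0],p[1],p[2]+.004],feed=.03)
    if n<1: break
    x,y=np.array([x,y])+l/n*.0012
show(env.read_position(),[x,y])
E
```

```text
[0.5384 0.0791 0.298 ] [0.0593] [-3.3897  1.8719  0.5112] [ 0.3896  1.0626 -0.0183] t 9.79
True
[-4.3231  1.3478 -0.3062] t 9.99
[0.5379 0.0793 0.2972] [0.0585] [-2.252   2.0351 -0.2419] [0.3514 0.4391 0.0086] t 10.61
True
[-1.879   1.5486 -0.7744] t 10.81
[0.5373 0.0803 0.291 ] [0.0523] [ 1.3271 -2.0296  0.5908] [-0.7147 -0.8865 -0.0419] t 11.75
False
[0.5373 0.0803 0.291 ] [0.5371 0.0804] t 11.75
```

Run:
```python
from h import *
x,y=.5375,.0798; z=env.read_position()[2]
env.move_l([x,y,z],feed=.03); env.wait(.2); print(env.read_ft_force())
while z-NZ>.028:
    z-=.0015
    g=env.move_l([x,y,z],feed=.015,guard=13)
    env.wait(.1)
    f=np.mean([env.read_ft_force() for _ in range(3)],0); p=env.read_position()
    show([p[2]-NZ],f,env.read_moment())
    if g or f[2]>16: print("stop",g); break
    l=f[:2]-[.2,-.7]; n=np.linalg.norm(l)
    if n>1.5: x,y=np.array([x,y])+l/n*.0003
print(x,y,p)
```

```text
[-0.46858987 -0.35058736 -1.35182149]
[0.0508] [ 0.7631 -0.7043 -0.4078] [-0.0096 -0.0626 -0.0292] t 12.55
[0.0493] [ 3.865  -0.0318  1.5308] [-0.2807 -1.6367 -0.0219] t 12.9
[0.0481] [-1.4129 -1.099   2.9014] [0.0267 0.5375 0.0306] t 13.25
[0.0473] [ 1.1654 -0.7473  4.5438] [-0.1845 -0.4603 -0.0254] t 13.6
[0.0445] [ 2.1633 -0.6048  2.7092] [ 0.0342 -0.8111 -0.0125] t 13.95
[0.0429] [ 1.3958  0.1496 -1.7459] [-0.0082 -0.5285 -0.0241] t 14.3
[0.0417] [ 2.1603 -0.3045  2.1258] [-0.1469 -0.9416 -0.0142] t 14.65
[0.04] [ 0.3938 -0.2517  1.5596] [-0.0308 -0.3688  0.0073] t 15.0
[0.0387] [ 1.9604 -0.5258  1.5232] [-0.0503 -0.6683 -0.0174] t 15.35
[0.0371] [0.5363 0.1473 1.6206] [ 0.012  -0.3079 -0.0156] t 15.7
[0.0356] [ 0.4862 -1.0347  1.7573] [-0.0728 -0.1479 -0.0076] t 16.05
[0.0348] [-0.7213 -0.6844  5.4159] [-0.0838  0.293   0.0116] t 16.4
[0.0347] [-4.4435  0.0894  9.3942] [0.0563 1.4387 0.022 ] t 16.75
[0.0346] [-5.6152  0.1317 16.0622] [-0.0021  2.0879 -0.0203] t 17.1
stop False
0.5381004244972823 0.07993543300602067 [0.53831118 0.07988065 0.27326122]
```

The floor shows at nose z = 0.0347. I'll relieve the sideways load, top the push up to about 18 N, then release.

Run:
```python
from h import *
p=env.read_position(); print(p,env.read_ft_force())
# commanded target was below; keep pressing in small steps
z=.2733-.0045+.0007
import sys
x,y=.5377,.0799
z=.2910-.0015*14
for i in range(5):
    env.move_l([x,y,z],feed=.01,guard=9); env.wait(.15)
    f=np.mean([env.read_ft_force() for _ in range(4)],0)
    show([z,env.read_position()[2]-NZ],f)
    if f[2]>17: break
    z-=.0005
# unload vertically, check, then release
env.move_l([x,y,.2737],feed=.02); env.wait(.2); show(env.read_position(),env.read_ft_force())
fingers.grip(.06); env.wait(.2)
show([env.read_gripper_width()],env.read_position(),env.read_ft_force())
env.move_l([x,y,.40],feed=.15)
show(env.read_ft_force())
env.move_l([.44,.12,.45],feed=.2)
env.move_pose([.25,.35,.45],QB)
a=[viewer.snapshot(n)[:,:,::-1] for n in("top","side")]
cv2.imwrite("pics/t2.png",a[0]);cv2.imwrite("pics/s2.png",a[1])
b=np.hstack([cv2.resize(a[0][125:245,265:365],(400,480),interpolation=2),cv2.resize(a[1][150:270,270:370],(400,480),interpolation=2)])
cv2.imwrite("pics/g2.png",b); show([0])
```

```text
[0.53831118 0.07988065 0.27326122] [-5.61521546  0.13167467 16.06219859]
[0.27   0.0345] [-3.3198  0.1601 14.4921] t 17.5
[0.2695 0.0346] [-5.2247  1.0991 17.5155] t 17.9
[0.5378 0.0799 0.2737] [1.9197 0.0807 2.1212] t 18.46
[0.06] [0.5376 0.0799 0.2736] [ 0.7993  0.4814 -0.6086] t 19.03
[0.1351 0.48   0.5537] t 20.02
[0] t 22.0
```

View pics/g2.png

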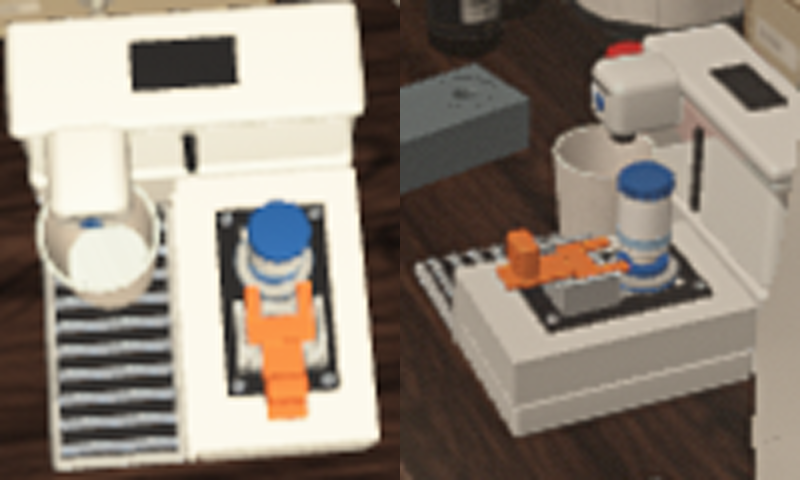

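The cartridge stands straight and fully home, and the clip is still open. Now I push the clip's tab with the fingers closed.

Run:
```python
from h import *
c,s=np.cos(np.radians(-4)),np.sin(np.radians(-4))
P=lambda d,z:[.5377-d*c,.0799-d*s,z]
fingers.grip(0,30)
env.move_pose(P(.122,.42),QB)
print(env.move_l(P(.122,.270),feed=.12,guard=6)); env.wait(.2)
f0=env.read_ft_force(); show(f0)
def d(): p=env.read_position()[:2]-[.5377,.0799]; return -(p@[c,s])
g=env.move_l(P(.092,.270),feed=.03,guard=10); show([d()],env.read_ft_force()-f0); print(g)
x=.092
while not g and x>.064:
    x-=.002; g=env.move_l(P(x,.270),feed=.02,guard=8); f=env.read_ft_force()-f0
    show([x,d()],f)
    if np.hypot(*f[:2])>12: break
print(g)
```

```text
False
[-0.5379  0.1822 -0.0489] t 25.39
[0.092] [-0.3573 -0.4593  0.3201] t 26.54
False
[0.09   0.0899] [-2.2736  0.1237 -0.4758] t 26.79
[0.088  0.0879] [-0.2079 -0.2309  0.4931] t 27.04
[0.086  0.0859] [-1.4124  0.501  -1.2886] t 27.29
[0.084  0.0838] [ 1.0015 -0.345   0.5835] t 27.54
[0.082  0.0819] [ 0.5599  0.0022 -0.8383] t 27.79
[0.08   0.0799] [ 0.4199  0.2609 -0.5422] t 28.04
[0.078  0.0779] [-0.3543 -0.3013  0.4741] t 28.29
[0.076  0.0759] [ 0.3745 -0.3679 -0.1413] t 28.54
[0.074  0.0744] [ 1.0640e-01  2.0000e-04 -1.3244e+00] t 28.79
[0.072  0.0733] [-17.183    2.6701   6.7447] t 29.04
False
```

Run:
```python
from h import *
c,s=np.cos(np.radians(-4)),np.sin(np.radians(-4))
P=lambda d,z:[.5377-d*c,.0799-d*s,z]
env.move_l(P(.10,.270),feed=.08); env.move_l(P(.11,.42),feed=.2)
env.move_pose([.25,.35,.45],QB)
a=[viewer.snapshot(n)[:,:,::-1] for n in("top","side")]
for n,i in zip(("top","side"),a):
    print(n,blobs(i[:,:,::-1].copy(),(5,150,120),(20,255,255),(280,180,370,250)))
b=np.hstack([cv2.resize(a[0][125:245,265:365],(400,480),interpolation=2),cv2.resize(a[1][150:270,270:370],(400,480),interpolation=2)])
cv2.imwrite("pics/g3.png",b)
for d,k in((.058,"in"),(.085,"open")):
    q=P(d,.1117); print(k,proj("top",q),proj("side",q))
show([0])
```

```text
top [([326, 189, 17, 30, 300], [334.6, 204.0])]
side [([304, 205, 32, 15, 216], [316.1, 213.4])]
in [335.36828224 210.36639042] [309.23720823 207.97691312]
open [336.26201448 222.17671206] [299.16077475 210.0695693 ]
[0] t 31.75
```

View pics/g3.png

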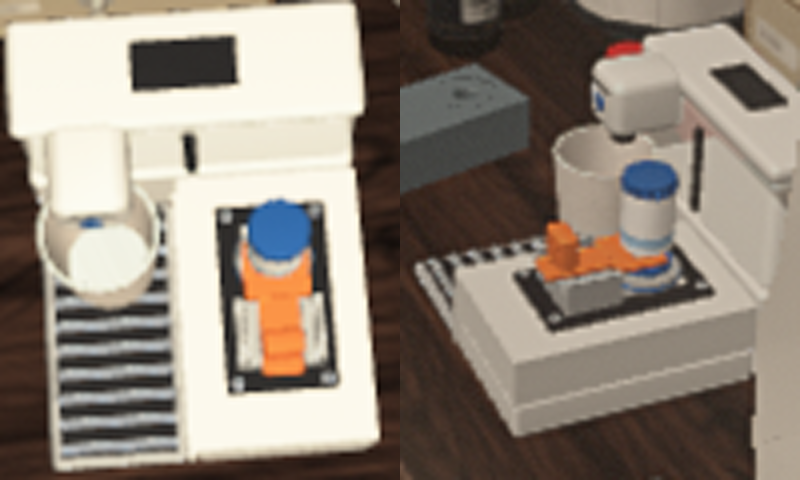

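Run:
```python
from h import *
B={"top":(310,160,355,200),"side":(310,180,350,205)}
for n in B:
    o=cv2.imread(f"pics/{n[0]}2.png")[:,:,::-1].copy()
    for i in(o,viewer.snapshot(n)): print(n,blobs(i,(100,150,60),(120,255,255),B[n]))
    print([proj(n,[.5377,.0799,z]) for z in(.1427,.072)])
```

```text
top [([327, 176, 16, 14, 178], [334.2, 182.3])]
top [([327, 175, 16, 15, 177], [334.2, 182.1])]
[array([333.93255014, 182.18835003]), array([332.96676321, 189.49094735])]
side [([326, 191, 12, 7, 32], [330.2, 193.3])]
side [([326, 191, 12, 6, 29], [330.7, 193.2])]
[array([330.79594182, 193.14942745]), array([329.76923181, 216.54272066])]
```

The cap sits within half a pixel of where a vertical, fully home cartridge should be. The clip travelled about 25 mm to a hard stop.

```bash
python3 -c "
from station import env
print(env.job_done(),env.read_t())"
```

```text
the job is handed in; nothing more can be done
the job is handed in; nothing more can be done
```

The new cartridge is pressed fully home (about 18 N at the floor) and stands straight, the orange clip is pushed in to its stop, and the job was handed in at about 32 s; no verdict was shown.

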